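# Tip a packed slide box out of the row and stand it on the scale

## Robot

A 6-joint arm with a two-finger parallel gripper is mounted at the origin on the work surface. World frame = base frame: x ahead of the robot, y to its left, z up, the work surface at z = 0. Lengths are in m, angles in rad, forces in N, time in s.
With the tool pointing down it reaches from about 0.25 to 0.775 m from the base axis. Payload 4 kg.
Tool frame: the origin (TCP) lies at the very end of the fingers, on their centre line; the grasp point (between the pads) lies behind it (arm.grip_depth is the z of the grasp point in the tool frame, in m); z points along the fingers, y is the line along which they close (so a half turn about z gives the same grasp; the last joint's range is limited). The gripper opens to 85 mm and grips with 20 to 120 N. Pads are 22 mm wide; open, the fingers measure 114 mm over their backs; the gripper's body (76 mm by 85 mm) begins 54 mm behind the grasp point. The pads swing forward as they close: fully open they stand 13 mm farther back than shut.
Start: joints at [1.211, 0.087, 1.371, -0, 1.684, -0.103], TCP at [0.14, 0.532, 0.231] pointing down, gripper open.
Joint ranges: [-3.1, 3.1], [-0.76, 2.03], [0.27, 2.55], [-1.08, 4.22], [0.17, 2.65], [-2.57, 2.57]. Speed limits (rad/s): [2.79, 2.79, 3.14, 3.14, 3.14, 3.14].

## Interface

Orientations are given as a unit quaternion [w, x, y, z].
In Python, from bench import arm, camera gives the robot as it stands.
- The arm moves only by the tool step_arm, never from a script. Its argument "deltas" is a list of rows, each an object of numbers: "tx", "ty", "tz": the shift along the tool's x, y, z in m; "ax", "ay", "az": the turn, a rotation vector about the tool's x, y, z in rad. In form: [{"tx": .., "ty": .., "tz": .., "ax": .., "ay": .., "az": ..}, ...]. A call has 1 to 10 rows; each row shifts and turns the commanded pose from where the row before left it, along the tool's axes as they then stand; what a row does not reach is not made up. A row lasts 1/8 s, in which the tool goes at most 62.5 mm and 10.7 degrees, less where a joint would pass 70% of its speed; a pose out of reach is approached as far as the arm can. A call is refused whole if a number of a shift passes 0.0625 or a number of a turn 0.188, either way. A call with a gripper value outside its range is refused whole. "gripper" is the opening, from 0 (shut) to 1 (fully open), set as the call begins (left out, the last holds). The fingers move at their own pace and stop on an object; "force" is the grip in N (left out, the last holds). Time passes only in rows, so rows that do not move let the fingers close. It gives the time, the measured TCP pose, the force, the opening and the grip force at its end, in the units of the state.
- arm.sense(): the state, without advancing time (a new reading comes with each control period).
- camera(name): name is "side" or "top"; returns a dict with "img" (480x640x3 uint8, blue, green, red), "z_map" (480x640 float32, m along the optical axis (not along the pixel's ray), 0 where there is no reading), "fx", "fy", "cx", "cy" (pixels), "R" (3x3) and "t" (3): a world point X has camera coordinates R X + t. Camera axes: x right, y down, z forward; pixel columns grow to the right and rows downward; lengths in m; the calibration is good to about 2 mm. A picture is of the moment at which its call begins.
- arm.finish_job(): hands the job in; it is judged then, once.
The state is a dict: "t": time; "joints": joint angles; "qvel": joint speeds; "effort": joint torques, N m; "position": TCP position; "eef_rot": TCP orientation; "contact_force": force on the tool from outside, world axes, zero at the start; "torque": the same for the moment, N m; "grip_width": finger opening in m; "grip_force": force on a finger pad.
Only numpy, scipy, OpenCV 4.12 (cv2) and the standard library are available. Lean on these libraries where they do the work, as an engineer would, in place of code of your own. Each camera call takes 0.05 s, during which the arm holds its last target. There are 200 camera calls.

## Task

Weigh the box that has a raised lip across its top: hook the lip and tip the box outward from the packed row until it leans by itself, let go of, on the rack's front rail. Then lift it out of the rack and set it down gently, standing upright on its foot in the middle of the scale's pan. Leave the other boxes standing in the rack, and do not knock over or shift the amber bottle.

Things in the scene. Friction and masses are not known exactly. Their poses are not given: they have to be found in the camera images.
- lipbox_mid (a point): Centre (half-way up) of the box wanted: a grey plastic storage box standing on end in the rack, 80 deep (x; its front looks to -x) x 34 thick (y) x 150 tall (z), 0.25 to 0.5 kg, evenly filled. It alone has a raised lip across its top. Tipped outward about its lower front edge it balances at about 28 degrees; beyond that it falls on to the rack's rail by itself.
- lip (a point): Middle of the foot of the lip's rear face, on top of the lip box, 16 mm in front of (-x) the box's centre and 75 mm above it. The lip is 34 long (y, the full thickness), 8 thick (x), and stands 14 above the top; 56 mm of flat top lie behind it. Axes as the box.
- rack: Fixed aluminium rack: five boxes side by side along its y, 35.5 mm apart (1.5 mm gaps), in any order. Origin on the table under the middle of the row; front is -x. Floor 6 thick; front sill, rear face at x = -41.5, top at z = 14, keeps the boxes' feet from sliding out and a tipping box turns over it; end cheeks to z = 66; back plate at x = 43, 116 tall.
- rail (a point): Middle of the rack's fixed round steel front rail, 12 thick, along the rack's y, 94 mm in front of the rack's origin and 68 mm above the table, on two end posts 92 mm to either side. A box tipped outward over the sill rests on it by itself, leaning about 40 degrees (0.70 rad), its upper part clear in front of its neighbours.
- pan (a point): Centre of the top face of the bench scale's pan: a flat square steel plate 170 x 170, rigid, 64 mm above the table, on a fixed white housing 200 x 190 with a display on its -x side. z is up, x and y along the pan's sides.
- box_a_mid (a point): Centre (half-way up) of one of the four other boxes in the row: same size and look as the wanted one, 80 x 34 x 150, 0.35 kg, with a flat top: no lip, a white paper label instead. To be left standing in the rack.
- box_b_mid (a point): Centre (half-way up) of one of the four other boxes in the row: same size and look as the wanted one, 80 x 34 x 150, 0.35 kg, with a flat top: no lip, a white paper label instead. To be left standing in the rack.
- box_c_mid (a point): Centre (half-way up) of one of the four other boxes in the row: same size and look as the wanted one, 80 x 34 x 150, 0.35 kg, with a flat top: no lip, a white paper label instead. To be left standing in the rack.
- box_d_mid (a point): Centre (half-way up) of one of the four other boxes in the row: same size and look as the wanted one, 80 x 34 x 150, 0.35 kg, with a flat top: no lip, a white paper label instead. To be left standing in the rack.
- reagent: Amber bottle standing on the bench behind, 68 across, 150 tall; origin at the centre of its base. A bystander.
Mind the look-alikes: they are no part of the job. What is shaped like the part that bears box_d_mid but purple is not meant.

How it is judged:
By the outcome, as a careful person would: the job done as asked, in the order asked, and still so for the second after the job is handed in, with the robot touching nothing.
It also fails if it takes over 48 s, if anything falls off the work surface, if the arm or the gripper's body presses on something with over 40 N, if the wrist force passes 120 N, or if a joint passes its speed limit or range.

## Working session

There is one attempt and no reset: what is moved stays moved. The work goes in short steps, Python scripts to look and compute and a tool call to move; the robot and the scene stay as the last step left them, time stands still between calls to the robot, and variables do not carry over. Pictures are saved under pics/ and viewed, at most 10 in all, crops included, and the job is handed in when it is done.

Besides the shell and the picture viewer there is one more tool, called after "Request:" as name([rows], argument=value, ...), one row to a line, values as JSON. step_arm: Moves the arm, as the interface text tells. Its arguments: {"type":"object","properties":{"deltas":{"type":"array","items":{"type":"object","properties":{"tx":{"type":"number"},"ty":{"type":"number"},"tz":{"type":"number"},"ax":{"type":"number"},"ay":{"type":"number"},"az":{"type":"number"}}}},"gripper":{"type":"number"},"force":{"type":"number"}},"required":["deltas"]}

```bash
mkdir -p pics; ls; cat > h.py <<'E'
import numpy as np, cv2
from bench import arm, camera
def pts(c):
    z=c["z_map"]; v,u=np.mgrid[0:480,0:640]
    P=np.stack([(u-c["cx"])/c["fx"]*z,(v-c["cy"])/c["fy"]*z,z],-1)
    return (P-np.array(c["t"]))@np.array(c["R"])   # world
E
python3 - <<'E'
from h import *
for n in("top","side"):
    c=camera(n); cv2.imwrite(f"pics/{n}0.png",c["img"]); np.savez(f"{n}0.npz",**c)
    print(n,c["fx"],c["cx"],c["cy"],np.round(-np.array(c["R"]).T@c["t"],3),np.round(c["R"],2).tolist(),(c["z_map"]>0).mean())
print(arm.sense(),arm.grip_depth)
E
```

```text
pics
top 561.3998518849211 318.15133301335754 247.9141752238493 [0.369 0.096 1.482] [[0.0, -1.0, -0.01], [-0.99, -0.0, -0.1], [0.1, 0.01, -0.99]] 0.99603515625
side 597.1798948930461 329.7026212368785 244.98065269593963 [ 0.171 -1.08   0.897] [[0.96, -0.28, -0.01], [-0.16, -0.51, -0.85], [0.23, 0.81, -0.53]] 0.9959505208333334
{'t': 0.1, 'joints': array([ 1.21089624e+00,  8.78953274e-02,  1.37211410e+00, -1.81528998e-06,
        1.68359268e+00, -1.03146756e-01]), 'qvel': array([-1.91846932e-06, -2.41498907e-03, -3.88738535e-03,  1.38456876e-03,
       -6.62566056e-04, -1.68176487e-03]), 'effort': array([ 2.78796877e-03, -3.53011823e+01, -3.14220428e+01, -1.16277788e-04,
        7.91044295e-03, -3.68726830e-05]), 'position': array([0.13953966, 0.53154258, 0.23024282]), 'eef_rot': array([-2.29666481e-04,  1.28024372e-01,  9.91770513e-01, -9.78122280e-04]), 'contact_force': array([ 0.45446684, -0.41883486,  0.65854002]), 'torque': array([-0.01829557, -0.05115831,  0.06917583]), 'grip_force': 0.0, 'grip_width': 0.08517622435084006} -0.0187
```

View pics/top0.png

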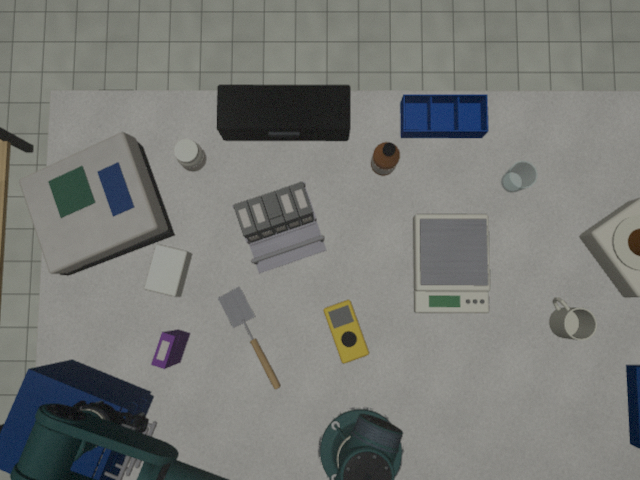

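View pics/side0.png

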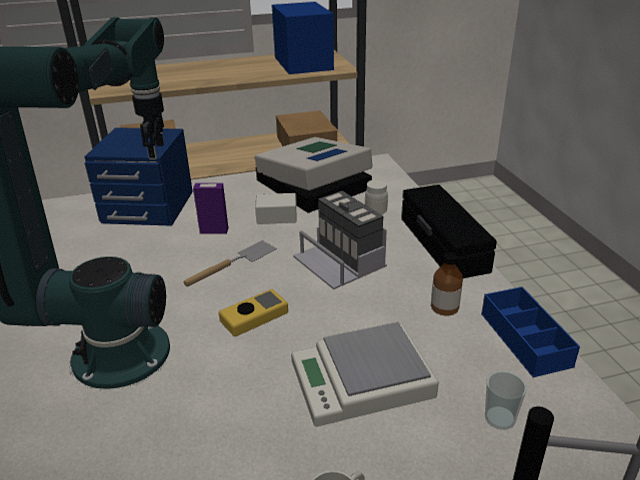

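The top view shows the rack with five boxes at about (277,210), where the one at about (272,208) has no label. The scale pan is at (453,252) and the amber bottle at (386,157). The side view agrees. The purple box at (170,348) is a decoy.

```bash
python3 - <<'E'
from h import *
c=dict(np.load("top0.npz")); P=pts(c); im=c["img"]
cv2.imwrite("pics/topcrop.png",cv2.resize(im[165:285,215:345],None,fx=6,fy=4.9*6/4.9,interpolation=cv2.INTER_CUBIC)[:600])
r=np.zeros((480,640),bool); r[165:285,215:345]=1
h=P[...,2]
m=r&(h>.149)&(h<.163)
q=P[m][:,:2]; rect=cv2.minAreaRect((q*1000).astype(np.float32)); print("tops",m.sum(),rect, np.median(h[m]))
l=r&(h>.164)&(h<.18); print("lip",l.sum(),np.round(P[l].mean(0),4), cv2.minAreaRect((P[l][:,:2]*1000).astype(np.float32)), np.argwhere(l).mean(0))
ra=r&(h>.055)&(h<.085); print("rail",ra.sum(),cv2.minAreaRect((P[ra][:,:2]*1000).astype(np.float32)))
p=np.zeros_like(r); p[205:300,405:500]=1
p&=(h>.058)&(h<.07); 
p&=~((im[...,0]>150)); print("pan",p.sum(),cv2.minAreaRect((P[p][:,:2]*1000).astype(np.float32)),np.median(h[p]))
b=np.zeros_like(r); b[135:180,365:405]=1; b&=h>.03; print("bottle",cv2.minAreaRect((P[b][:,:2]*1000).astype(np.float32)),h[b].max())
# white labels on top plane
lab=(m&(im.min(2)>150)).astype(np.uint8); n,L,S,C=cv2.connectedComponentsWithStats(lab)
for i in range(1,n):
    if S[i,4]>20: print("label",C[i],np.round(P[L==i].mean(0),4))
E
```

```text
tops 2317 ((600.6827392578125, 217.9665985107422), (81.92445373535156, 176.0635223388672), 19.288803100585938) 0.15585757849964962
lip 59 [0.585  0.2143 0.1687] ((599.8842163085938, 228.8375244140625), (54.417701721191406, 132.89501953125), 19.516963958740234) [213.44067797 273.94915254]
rail 541 ((571.8172607421875, 209.80035400390625), (143.3483123779297, 194.27850341796875), 20.4669189453125)
pan 4278 ((503.56158447265625, -233.20245361328125), (178.2523193359375, 171.4127197265625), 0.013790908269584179) 0.06360622198544422
bottle ((568.4464111328125, -2.9800796508789062), (66.43323516845703, 440.05242919921875), 72.15715789794922) 1.4816201052619853
```

View pics/topcrop.png

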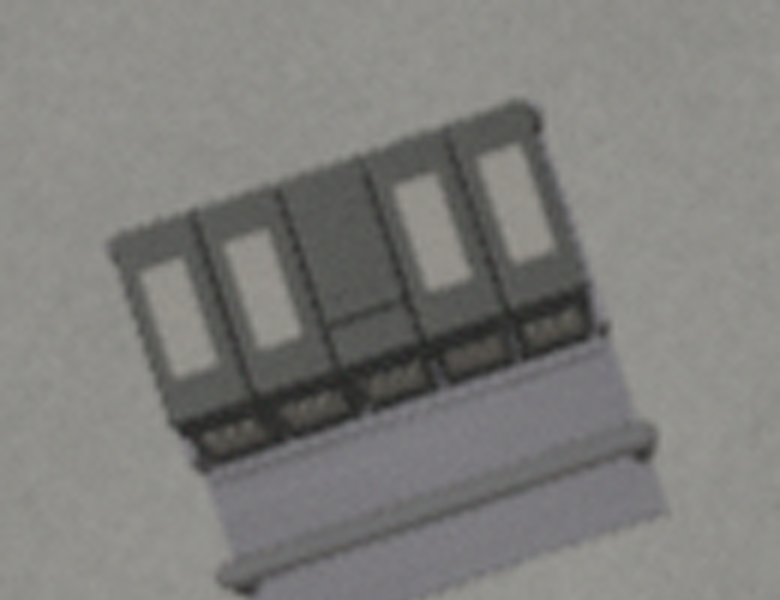

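The lip box is the middle one: its lip line is at crop (370,315), and the other four tops carry white labels. The top rectangle measures 176 x 82 mm at z = 0.156, as expected, so the box centre is about (0.601, 0.218) and the yaw about 19.3°. I'll go above it now.

Request:
step_arm([
  {"tx": -0.0528, "ty": -0.0184, "tz": -0.003},
  {"tx": -0.0528, "ty": -0.0184, "tz": -0.003},
  {"tx": -0.0528, "ty": -0.0184, "tz": -0.003},
  {"tx": -0.0528, "ty": -0.0184, "tz": -0.003},
  {"tx": -0.0528, "ty": -0.0184, "tz": -0.003},
  {"tx": -0.0528, "ty": -0.0184, "tz": -0.003},
  {"tx": -0.0528, "ty": -0.0184, "tz": -0.003},
  {"tx": -0.0528, "ty": -0.0184, "tz": -0.003},
  {"tx": -0.0528, "ty": -0.0184, "tz": -0.003},
  {"tx": -0.0528, "ty": -0.0184, "tz": -0.003},
], gripper=0)

```text
schema error: expected keys tx, ty, tz, ax, ay, az
```

Request:
step_arm([
  {"az": -0.1484},
  {"az": -0.1484},
  {"az": -0.1484},
  {"az": -0.1484},
  {},
])

```text
schema error: expected keys tx, ty, tz, ax, ay, az
```

```bash
cat >> h.py <<'E'
from scipy.spatial.transform import Rotation as Ro
YAW=np.deg2rad(19.3); C=np.array([.6007,.2180])
ex=np.array([np.cos(YAW),np.sin(YAW)]); ey=np.array([-ex[1],ex[0]])
def toolR(th,yaw=YAW):  # tool x outward (-x box), y = box y, z down, tipped outward by th
    B=Ro.from_euler("z",yaw)*Ro.from_euler("y",-th)
    return B*Ro.from_matrix(np.array([[-1,0,0],[0,1,0],[0,0,-1]]).T)
def rack(x,y,z): return np.r_[C+x*ex+y*ey,z]
def go(p,R):   # delta from measured pose in tool frame
    s=arm.sense(); q=s["eef_rot"]; R0=Ro.from_quat(q,scalar_first=True)
    print("pos",np.round(s["position"],4),"t",s["t"],"J",np.round(s["joints"],3),"F",np.round(s["contact_force"],1),"w",s["grip_width"])
    print("shift",np.round(R0.inv().apply(p-s["position"]),4),"turn",np.round((R0.inv()*R).as_rotvec(),4))
    d=s["position"][:2]-C; print("in rack frame",np.round([d@ex,d@ey,s["position"][2]],4))
E
python3 - <<'E'
from h import *
go(rack(.003,0,.25),toolR(0))
# bounds on pan / bottle, better mask
for n in("top0.npz",):
    c=dict(np.load(n)); P=pts(c); im=c["img"].astype(int); h=P[...,2]
    p=np.zeros(h.shape,bool); p[205:300,405:500]=1
    p&=(abs(h-.064)<.004)&(im.mean(2)<150)&(im.mean(2)>60)
    n_,L,S,Ce=cv2.connectedComponentsWithStats(cv2.erode(p.astype(np.uint8),np.ones((3,3)))); i=1+S[1:,4].argmax()
    q=P[L==i]; print("pan",S[i],np.round(q.mean(0),4),np.round(np.percentile(q,[.5,99.5],0),4))
    b=np.zeros(h.shape,bool); b[140:176,370:402]=1; b&=(h>.08)&(h<.2); print("bottle",P[b].mean(0),P[b].min(0),P[b].max(0))
E
```

```text
pos [0.1395 0.5315 0.2302] t 0.1 J [ 1.211  0.088  1.372 -0.     1.684 -0.103] F [ 0.5 -0.4  0.7] w 0.08517622435084006
shift [-0.5281 -0.1845 -0.0195] turn [-0.0019 -0.0008 -0.5936]
in rack frame [-0.3316  0.4483  0.2302]
pan [429 262  15   6  30] [ 0.4725 -0.1922  0.0641] [[ 0.4666 -0.2054  0.0601]
 [ 0.4794 -0.1708  0.0678]]
bottle [ 0.74231507 -0.05845002  0.11540228] [ 0.71623827 -0.09328444  0.08041042] [ 0.78144857 -0.02816723  0.15985881]
```

Request:
step_arm([
  {"tx": -0.0528, "ty": -0.0184, "tz": -0.002, "ax": 0, "ay": 0, "az": 0},
  {"tx": -0.0528, "ty": -0.0184, "tz": -0.002, "ax": 0, "ay": 0, "az": 0},
  {"tx": -0.0528, "ty": -0.0184, "tz": -0.002, "ax": 0, "ay": 0, "az": 0},
  {"tx": -0.0528, "ty": -0.0184, "tz": -0.002, "ax": 0, "ay": 0, "az": 0},
  {"tx": -0.0528, "ty": -0.0184, "tz": -0.002, "ax": 0, "ay": 0, "az": 0},
  {"tx": -0.0528, "ty": -0.0184, "tz": -0.002, "ax": 0, "ay": 0, "az": 0},
  {"tx": -0.0528, "ty": -0.0184, "tz": -0.002, "ax": 0, "ay": 0, "az": 0},
  {"tx": -0.0528, "ty": -0.0184, "tz": -0.002, "ax": 0, "ay": 0, "az": 0},
  {"tx": -0.0528, "ty": -0.0184, "tz": -0.002, "ax": 0, "ay": 0, "az": 0},
  {"tx": -0.0528, "ty": -0.0184, "tz": -0.002, "ax": 0, "ay": 0, "az": 0},
], gripper=0)

```text
t: 1.35
position: [0.6048, 0.2187, 0.2507]
eef_rot: [-0.001, 0.128, 0.992, -0.0]
contact_force: [0.3, 0.0, -0.5]
grip_width: -0.0001
grip_force: 0.0
```

Request:
step_arm([
  {"tx": 0, "ty": 0, "tz": 0, "ax": 0, "ay": 0, "az": -0.1484},
  {"tx": 0, "ty": 0, "tz": 0, "ax": 0, "ay": 0, "az": -0.1484},
  {"tx": 0, "ty": 0, "tz": 0, "ax": 0, "ay": 0, "az": -0.1484},
  {"tx": 0, "ty": 0, "tz": 0, "ax": 0, "ay": 0, "az": -0.1484},
  {"tx": 0, "ty": 0, "tz": 0, "ax": 0, "ay": 0, "az": 0},
])

```text
t: 1.98
position: [0.6035, 0.2199, 0.2505]
eef_rot: [-0.001, -0.167, 0.986, -0.0]
contact_force: [-0.2, 0.8, -0.3]
grip_width: -0.0001
grip_force: 0.0
```

```bash
python3 - <<'E'
from h import *
go(rack(.003,0,.25),toolR(0))
c=dict(np.load("top0.npz")); P=pts(c); h=P[...,2]
g=cv2.cvtColor(c["img"],cv2.COLOR_BGR2GRAY)
print(g[252,405:500:1]); print(g[205:300,453])
print(P[252,453])
c=camera("side"); cv2.imwrite("pics/side1.png",cv2.resize(c["img"][80:330,230:480],None,fx=2.4,fy=2.4))
E
```

```text
pos [0.6035 0.2199 0.2505] t 1.975 J [ 0.261  0.295  1.091  0.     1.757 -1.645] F [-0.2  0.8 -0.3] w -0.00011333893558315372
shift [ 0.0002 -0.0008  0.0005] turn [ 0.0002 -0.0013 -0.0018]
in rack frame [0.0032 0.0008 0.2505]
[142 143 145 144 142 140 141 134 110  96 115 141 152 157 138  98 108 109
 107 107 106 107 108 108 108 108 105 107 108 108 110 109 108 107 108 107
 107 108 105 110 107 106 108 106 107 107 105 106 108 108 108 107 105 107
 107 106 107 106 106 105 107 106 107 110 106 106 107 107 108 106 107 107
 106 108 107 105 107 105 106 104 105 109 127 135 134 145 144 143 143 144
 146 142 146 145 144]
[142 142 141 141 142 143 146 147 129 132 148 156 155 138 113 107 108 108
 107 107 107 110 110 106 102 100 103 107 107 108 106 107 108 106 107 107
 106 108 107 106 106 108 108 106 109 105 107 108 105 106 106 107 109 109
 107 104 103 104 108 109 107 109 107 108 106 109 110 107 108 107 105 104
 104 105 108 107 104 103 104 105 137 153 153 153 146 128 128 146 152 154
 129  93  83  86  82]
[ 0.50499894 -0.23113101  0.06360264]
```

View pics/side1.png

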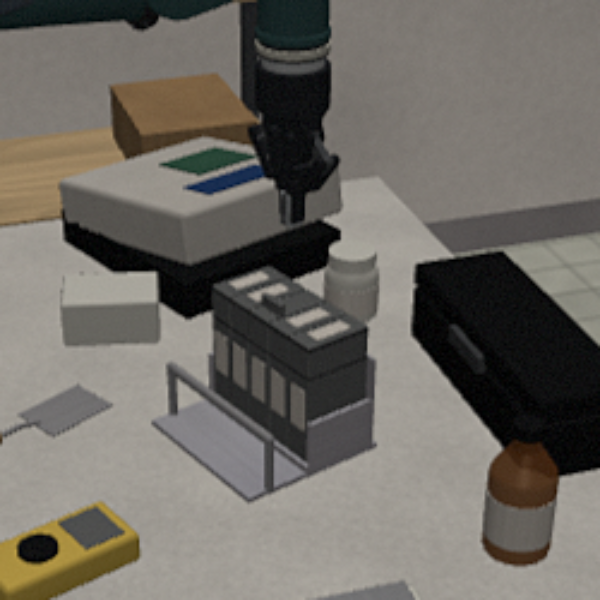

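The side view shows the shut fingers above the row, with the lip at crop (283,300) on the middle box. Descending behind the lip.

Request:
step_arm([
  {"tx": 0, "ty": -0.0008, "tz": 0.04, "ax": 0, "ay": 0, "az": -0.0018},
  {"tx": 0, "ty": 0, "tz": 0.03, "ax": 0, "ay": 0, "az": 0},
  {"tx": 0, "ty": 0, "tz": 0.012, "ax": 0, "ay": 0, "az": 0},
  {"tx": 0, "ty": 0, "tz": 0.008, "ax": 0, "ay": 0, "az": 0},
  {"tx": 0, "ty": 0, "tz": 0, "ax": 0, "ay": 0, "az": 0},
])

```text
t: 2.65
position: [0.6042, 0.2192, 0.1618]
eef_rot: [0.0, -0.168, 0.986, 0.0]
contact_force: [-0.4, 0.1, -0.1]
grip_width: 0.0004
grip_force: 0.0
```

Request:
step_arm([
  {"tx": 0.003, "ty": 0, "tz": 0, "ax": 0, "ay": 0, "az": 0},
  {"tx": 0.003, "ty": 0, "tz": 0, "ax": 0, "ay": 0, "az": 0},
  {"tx": 0, "ty": 0, "tz": 0, "ax": 0, "ay": 0, "az": 0},
])

```text
t: 3.02
position: [0.5983, 0.2172, 0.1621]
eef_rot: [0.001, -0.168, 0.986, 0.0]
contact_force: [0.5, 1.1, 0.1]
grip_width: 0.0004
grip_force: 0.0
```

Request:
step_arm([
  {"tx": 0.0025, "ty": 0, "tz": 0.0015, "ax": 0, "ay": 0, "az": 0},
  {"tx": 0.0062, "ty": 0, "tz": -0.0013, "ax": 0, "ay": -0.04, "az": 0},
  {"tx": 0.0062, "ty": 0, "tz": -0.0013, "ax": 0, "ay": -0.04, "az": 0},
  {"tx": 0.0062, "ty": 0, "tz": -0.0013, "ax": 0, "ay": -0.04, "az": 0},
  {"tx": 0.0062, "ty": 0, "tz": -0.0013, "ax": 0, "ay": -0.04, "az": 0},
  {"tx": 0, "ty": 0, "tz": 0, "ax": 0, "ay": 0, "az": 0},
])

```text
t: 3.78
position: [0.5716, 0.2078, 0.1637]
eef_rot: [0.079, -0.168, 0.983, 0.014]
contact_force: [1.0, 0.5, -0.8]
grip_width: 0.0003
grip_force: 0.3
```

```bash
python3 - <<'E'
from h import *
go(rack(.003,0,.25),toolR(.16))
c=camera("side"); cv2.imwrite("pics/side2.png",cv2.resize(c["img"][130:310,270:450],None,fx=3.2,fy=3.2))
E
```

```text
pos [0.5716 0.2078 0.1637] t 3.775 J [ 0.248  0.126  1.471  0.015  1.385 -1.663] F [ 1.   0.5 -0.8] w 0.0002926965503312343
shift [-0.0471 -0.0001 -0.0798] turn [0.0003 0.0002 0.0016]
in rack frame [-0.0308  0.      0.1637]
```

View pics/side2.png

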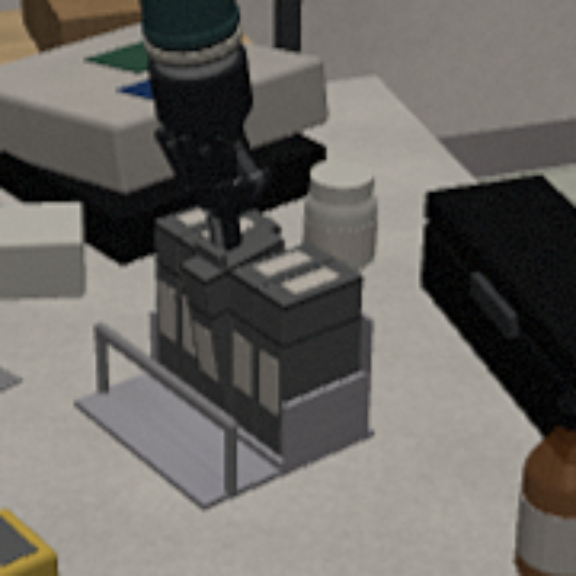

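The middle box is hooked and tipping, with its top at crop (235,265) forward of its neighbours, which stand still. I'll carry on along the arc.

Request:
step_arm([
  {"tx": 0.0062, "ty": 0, "tz": -0.0013, "ax": 0, "ay": -0.04, "az": 0},
  {"tx": 0.0062, "ty": 0, "tz": -0.0013, "ax": 0, "ay": -0.04, "az": 0},
  {"tx": 0.0062, "ty": 0, "tz": -0.0013, "ax": 0, "ay": -0.04, "az": 0},
  {"tx": 0.0062, "ty": 0, "tz": -0.0013, "ax": 0, "ay": -0.04, "az": 0},
  {"tx": 0.0062, "ty": 0, "tz": -0.0013, "ax": 0, "ay": -0.04, "az": 0},
  {"tx": 0.0062, "ty": 0, "tz": -0.0013, "ax": 0, "ay": -0.04, "az": 0},
  {"tx": 0.0047, "ty": 0, "tz": -0.001, "ax": 0, "ay": -0.03, "az": 0},
  {"tx": 0.0047, "ty": 0, "tz": -0.001, "ax": 0, "ay": -0.03, "az": 0},
  {"tx": 0.0047, "ty": 0, "tz": -0.001, "ax": 0, "ay": -0.03, "az": 0},
  {"tx": 0, "ty": 0, "tz": 0, "ax": 0, "ay": 0, "az": 0},
])

```text
t: 5.08
position: [0.5224, 0.1905, 0.1577]
eef_rot: [0.239, -0.163, 0.956, 0.041]
contact_force: [-0.1, 0.3, 0.2]
grip_width: 0.0002
grip_force: 0.0
```

Request:
step_arm([
  {"tx": 0.0047, "ty": 0, "tz": -0.001, "ax": 0, "ay": -0.03, "az": 0},
  {"tx": 0.003, "ty": 0, "tz": -0.001, "ax": 0, "ay": -0.02, "az": 0},
  {"tx": 0, "ty": 0, "tz": 0, "ax": 0, "ay": 0, "az": 0},
  {"tx": 0, "ty": 0, "tz": 0, "ax": 0, "ay": 0, "az": 0},
])

```text
t: 5.58
position: [0.5161, 0.1882, 0.1565]
eef_rot: [0.263, -0.162, 0.95, 0.045]
contact_force: [-0.3, -0.5, 1.2]
grip_width: -0.0002
grip_force: 0.6
```

```bash
python3 - <<'E'
from h import *
go(rack(.003,0,.25),toolR(.7))
c=camera("side"); cv2.imwrite("pics/side3.png",cv2.resize(c["img"][130:310,270:450],None,fx=3.2,fy=3.2))
E
```

```text
pos [0.5161 0.1882 0.1565] t 5.575 J [ 0.206 -0.243  1.921  0.085  0.93  -1.736] F [-0.3 -0.5  1.2] w -0.00017147321892203502
shift [-0.1276  0.     -0.0325] turn [ 0.001  -0.1597  0.0014]
in rack frame [-0.0897 -0.0002  0.1565]
```

View pics/side3.png

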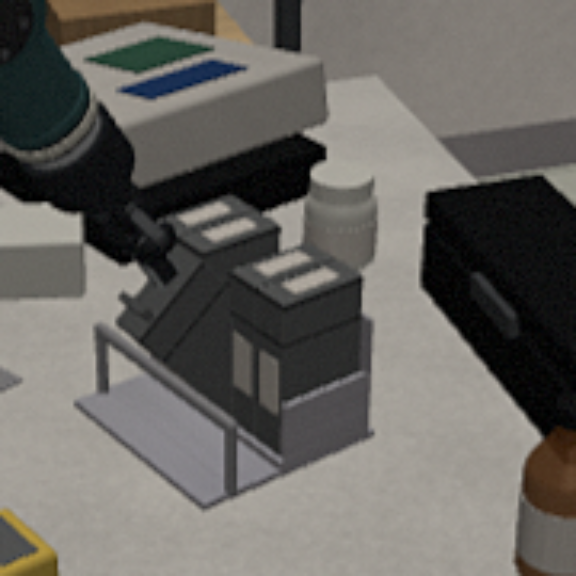

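The side view shows the box leaning alone on the rail, with its lip at crop (140,310). The fingers are already clear behind it. I'll retreat along the tool axis, square up to the lean and measure.

Request:
step_arm([
  {"tx": -0.005, "ty": 0, "tz": -0.04, "ax": 0, "ay": 0, "az": 0},
  {"tx": 0, "ty": 0, "tz": -0.055, "ax": 0, "ay": 0, "az": 0},
  {"tx": 0, "ty": 0, "tz": -0.03, "ax": 0, "ay": -0.08, "az": 0},
  {"tx": 0, "ty": 0, "tz": 0, "ax": 0, "ay": -0.072, "az": 0},
  {"tx": 0, "ty": 0, "tz": 0, "ax": 0, "ay": 0, "az": 0},
], gripper=1)

```text
t: 6.25
position: [0.4586, 0.168, 0.2654]
eef_rot: [0.334, -0.158, 0.928, 0.057]
contact_force: [0.0, 0.6, -0.1]
grip_width: 0.0854
grip_force: 0.0
```

```bash
cat >> h.py <<'E'
TH=.691; F=np.array([-.0349,.006])
def boxpt(d,h): # leaning box: depth from front, height from foot -> rack x,z
    return F+d*np.array([np.cos(TH),np.sin(TH)])+h*np.array([-np.sin(TH),np.cos(TH)])
E
python3 - <<'E'
from h import *
x,z=boxpt(.040,.100); x2,z2=boxpt(.04,.19); print("grasp",x,z)
go(rack(x2,0,z2),toolR(TH))
for n in("side","top"):
    c=camera(n); P=pts(c); Q=P[...,:2]-C; X=Q@ex; Y=Q@ey; Z=P[...,2]
    d=(X-F[0])*np.cos(TH)+(Z-F[1])*np.sin(TH); h=-(X-F[0])*np.sin(TH)+(Z-F[1])*np.cos(TH)
    top=(abs(h-.150)<.007)&(d>.026)&(d<.085)&(abs(Y)<.03)
    print(n,"top",top.sum(),"h",np.median(h[top]) if top.any() else 0,"d",np.percentile(d[top],[2,98]) if top.any() else 0,"Y",np.percentile(Y[top],[2,50,98]) if top.any() else 0)
    if top.sum()>30:
        A=np.c_[X[top],np.ones(top.sum())]; s=np.linalg.lstsq(A,Z[top],rcond=None)[0]; print("tilt",np.arctan(s[0]))
    r=(d>.03)&(d<.09)&(abs(Y)<.03)&(h>.06)&(h<.142)&(X<-.05); print("sides/rear",r.sum(),"Y",np.percentile(Y[r],[2,50,98]) if r.any() else 0,"d",np.percentile(d[r],[2,98]) if r.any() else 0)
    fl=(abs(Z-.156)<.006)&(abs(Y)<.1)&(X>-.045)&(X<.045); print("others",fl.sum(),np.percentile(X[fl],[1,99]),np.percentile(Y[fl],[1,99]))
    if n=="top": cv2.imwrite("pics/top4.png",cv2.resize(c["img"][165:315,195:345],None,fx=4,fy=4))
E
```

```text
grasp -0.067806447292066 0.10855323362339425
pos [0.4586 0.168  0.2654] t 6.25 J [ 0.158 -0.548  1.959  0.132  1.051 -1.776] F [ 0.   0.6 -0.1] w 0.0853748156900374
shift [0.0361 0.0002 0.0837] turn [ 0.0011 -0.0002  0.001 ]
in rack frame [-1.507e-01 -2.000e-04  2.654e-01]
side top 241 h 0.15226983862902865 d [0.02783114 0.07754411] Y [-0.01787067 -0.00422248  0.02053706]
tilt 0.6617017582811282
sides/rear 272 Y [-0.0194012  -0.01448078 -0.00892861] d [0.03071092 0.07574388]
others 963 [-0.04425976  0.03639441] [-0.08794835  0.08805435]
top top 297 h 0.149294690964796 d [0.02714347 0.0806534 ] Y [-0.01618906  0.00028742  0.01648848]
tilt 0.6531893158554771
sides/rear 75 Y [-0.01674309 -0.00108736  0.01592622] d [0.04019754 0.08232015]
others 1849 [-0.03952956  0.03941789] [-0.08657051  0.0865941 ]
```

View pics/top4.png

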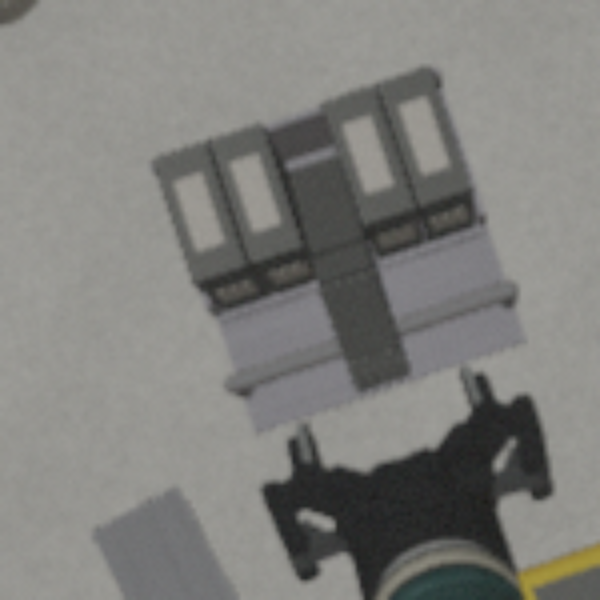

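The top view shows the box leaning at crop (365,290), centred to within 1 mm, and the open fingers straddling its line. I'll advance along the box's axis and grip.

Request:
step_arm([
  {"tx": 0.036, "ty": 0, "tz": 0.03, "ax": 0, "ay": 0, "az": 0},
  {"tx": 0, "ty": 0, "tz": 0.045, "ax": 0, "ay": 0, "az": 0},
  {"tx": 0, "ty": 0, "tz": 0.04, "ax": 0, "ay": 0, "az": 0},
  {"tx": 0, "ty": 0, "tz": 0.03, "ax": 0, "ay": 0, "az": 0},
  {"tx": 0, "ty": 0, "tz": 0.02, "ax": 0, "ay": 0, "az": 0},
  {"tx": 0, "ty": 0, "tz": 0.007, "ax": 0, "ay": 0, "az": 0},
  {"tx": 0, "ty": 0, "tz": 0, "ax": 0, "ay": 0, "az": 0},
])

```text
t: 7.22
position: [0.537, 0.1957, 0.1101]
eef_rot: [0.333, -0.159, 0.928, 0.057]
contact_force: [0.5, 0.2, -0.2]
grip_width: 0.0854
grip_force: 0.0
```

```bash
python3 - <<'E'
from h import *
x,z=boxpt(.040,.102)
go(rack(x,0,z),toolR(TH))
E
```

```text
pos [0.537  0.1957 0.1101] t 7.225 J [ 0.199 -0.211  2.054  0.153  0.619 -1.804] F [ 0.5  0.2 -0.2] w 0.08543318215063575
shift [ 0.0013  0.     -0.001 ] turn [ 0.0015 -0.0007  0.0013]
in rack frame [-0.0675 -0.      0.1101]
```

Request:
step_arm([
  {"tx": 0, "ty": 0, "tz": 0, "ax": 0, "ay": 0, "az": 0},
  {"tx": 0, "ty": 0, "tz": 0, "ax": 0, "ay": 0, "az": 0},
  {"tx": 0, "ty": 0, "tz": 0, "ax": 0, "ay": 0, "az": 0},
  {"tx": 0, "ty": 0, "tz": 0, "ax": 0, "ay": 0, "az": 0},
  {"tx": 0, "ty": 0, "tz": 0, "ax": 0, "ay": 0, "az": 0},
  {"tx": 0, "ty": 0, "tz": 0, "ax": 0, "ay": 0, "az": 0},
], gripper=0, force=60)

```text
t: 7.98
position: [0.5372, 0.1956, 0.1117]
eef_rot: [0.335, -0.159, 0.927, 0.057]
contact_force: [-3.2, -0.3, 4.8]
grip_width: 0.0332
grip_force: 61.0
```

Request:
step_arm([
  {"tx": -0.0032, "ty": 0, "tz": -0.0039, "ax": 0, "ay": 0, "az": 0},
  {"tx": -0.0064, "ty": 0, "tz": -0.0077, "ax": 0, "ay": 0, "az": 0},
  {"tx": -0.0064, "ty": 0, "tz": -0.0077, "ax": 0, "ay": 0, "az": 0},
  {"tx": 0, "ty": 0, "tz": 0, "ax": 0, "ay": 0, "az": 0},
])

```text
t: 8.48
position: [0.5374, 0.1956, 0.1372]
eef_rot: [0.335, -0.158, 0.927, 0.057]
contact_force: [0.3, 0.3, -3.3]
grip_width: 0.0335
grip_force: 60.4
```

Request:
step_arm([
  {"tx": -0.0127, "ty": 0, "tz": -0.0154, "ax": 0, "ay": 0, "az": 0},
  {"tx": -0.016, "ty": 0, "tz": -0.0193, "ax": 0, "ay": 0, "az": 0},
  {"tx": -0.016, "ty": 0, "tz": -0.0193, "ax": 0, "ay": 0, "az": 0},
  {"tx": -0.016, "ty": 0, "tz": -0.0193, "ax": 0, "ay": 0, "az": 0},
  {"tx": -0.016, "ty": 0, "tz": -0.0193, "ax": 0, "ay": 0, "az": 0},
  {"tx": -0.016, "ty": 0, "tz": -0.0193, "ax": 0, "ay": 0, "az": 0},
  {"tx": -0.016, "ty": 0, "tz": -0.0193, "ax": 0, "ay": 0, "az": 0},
  {"tx": -0.0096, "ty": 0, "tz": -0.0116, "ax": 0, "ay": 0, "az": 0},
  {"tx": 0, "ty": 0, "tz": 0, "ax": 0, "ay": 0, "az": 0},
])

```text
t: 9.6
position: [0.5371, 0.1956, 0.3228]
eef_rot: [0.335, -0.159, 0.927, 0.057]
contact_force: [-0.0, -0.4, -4.0]
grip_width: 0.0339
grip_force: 60.4
```

```bash
python3 - <<'E'
from h import *
go(np.r_[.48,.12,.32],toolR(0))
for n in("side","top"):
    c=camera(n); P=pts(c); Q=P[...,:2]-C; X=Q@ex; Y=Q@ey; Z=P[...,2]
    fl=(abs(Z-.156)<.006)&(abs(Y)<.1)&(X>-.05)&(X<.045); print("others",fl.sum(),np.percentile(X[fl],[1,99]),np.percentile(Y[fl],[1,99]))
cv2.imwrite("pics/side5.png",camera("side")["img"][60:340,180:480])
E
```

```text
pos [0.5371 0.1956 0.3228] t 9.6 J [ 0.199 -0.342  1.72   0.101  1.076 -1.727] F [-0.  -0.4 -4. ] w 0.033886124730252126
shift [ 0.0625 -0.0523 -0.0484] turn [4.000e-04 6.943e-01 1.800e-03]
in rack frame [-6.740e-02 -1.000e-04  3.228e-01]
others 983 [-0.04500076  0.03658053] [-0.08816972  0.08668108]
others 1747 [-0.03949228  0.03950941] [-0.08661146  0.08658534]
```

View pics/side5.png

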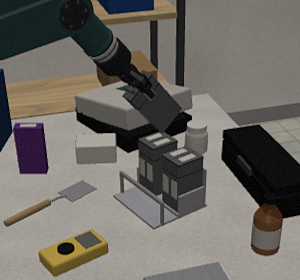

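The box hangs clear at crop (155,105), and the four others stand where they were. I'll turn it upright, square it to the pan and carry it over.

Request:
step_arm([
  {"tx": 0, "ty": 0, "tz": 0, "ax": 0, "ay": 0.1, "az": 0},
  {"tx": 0, "ty": 0, "tz": 0, "ax": 0, "ay": 0.13, "az": 0},
  {"tx": 0, "ty": 0, "tz": 0, "ax": 0, "ay": 0.13, "az": 0},
  {"tx": 0, "ty": 0, "tz": 0, "ax": 0, "ay": 0.13, "az": 0},
  {"tx": 0, "ty": 0, "tz": 0, "ax": 0, "ay": 0.12, "az": 0},
  {"tx": 0, "ty": 0, "tz": 0, "ax": 0, "ay": 0.084, "az": 0},
  {"tx": 0, "ty": 0, "tz": 0, "ax": 0, "ay": 0, "az": 0.11},
  {"tx": 0, "ty": 0, "tz": 0, "ax": 0, "ay": 0, "az": 0.117},
  {"tx": 0, "ty": 0, "tz": 0, "ax": 0, "ay": 0, "az": 0.11},
  {"tx": 0, "ty": 0, "tz": 0, "ax": 0, "ay": 0, "az": 0},
])

```text
t: 11.0
position: [0.5373, 0.1957, 0.32]
eef_rot: [-0.001, -0.001, 1.0, -0.0]
contact_force: [1.2, 0.8, -4.7]
grip_width: 0.0337
grip_force: 60.2
```

Request:
step_arm([
  {"tx": 0.002, "ty": -0.025, "tz": 0, "ax": 0, "ay": 0, "az": 0},
  {"tx": 0.003, "ty": -0.045, "tz": 0, "ax": 0, "ay": 0, "az": 0},
  {"tx": 0.004, "ty": -0.055, "tz": 0, "ax": 0, "ay": 0, "az": 0},
  {"tx": 0.004, "ty": -0.055, "tz": 0, "ax": 0, "ay": 0, "az": 0},
  {"tx": 0.004, "ty": -0.055, "tz": 0, "ax": 0, "ay": 0, "az": 0},
  {"tx": 0.004, "ty": -0.055, "tz": 0, "ax": 0, "ay": 0, "az": 0},
  {"tx": 0.004, "ty": -0.055, "tz": 0, "ax": 0, "ay": 0, "az": 0},
  {"tx": 0.003, "ty": -0.045, "tz": 0, "ax": 0, "ay": 0, "az": 0},
  {"tx": 0.003, "ty": -0.037, "tz": 0, "ax": 0, "ay": 0, "az": 0},
  {"tx": 0, "ty": 0, "tz": 0, "ax": 0, "ay": 0, "az": 0},
])

```text
t: 12.25
position: [0.5062, -0.2344, 0.3202]
eef_rot: [-0.001, 0.001, 1.0, -0.0]
contact_force: [-0.3, 0.9, -4.0]
grip_width: 0.0331
grip_force: 61.4
```

```bash
python3 - <<'E'
from h import *
s=arm.sense(); p0=s["position"]
go(np.r_[.506,-.2315,p0[2]],toolR(0,0))
c=camera("side"); P=pts(c)
d=P-p0
m=(abs(d[...,0])<.07)&(abs(d[...,1])<.03)&(d[...,2]<-.02)&(d[...,2]>-.15)
Q=d[m]; print(m.sum(),"lo/hi",np.round(np.percentile(Q,[1,50,99],0),4).tolist())
m2=m&(d[...,2]<-.03)&(d[...,2]>-.09)&(d[...,1]<-.01)&(abs(d[...,0])<.03)
Q=d[m2]; print("side face slope dy/dz",np.polyfit(Q[:,2],Q[:,1],1))
# side-face outline in face plane via pixels
cv2.imwrite("pics/side6.png",c["img"][120:440,220:480]);
pm=m.astype(np.uint8); rc=np.argwhere(m); print(rc.min(0),rc.max(0))
E
```

```text
pos [ 0.5062 -0.2344  0.3202] t 12.25 J [-5.340e-01  1.070e-01  1.175e+00 -2.000e-03  1.862e+00 -2.104e+00] F [-0.3  0.9 -4. ] w 0.03314062814460085
shift [ 0.0002  0.0029 -0.    ] turn [-0.0008 -0.0028 -0.0011]
in rack frame [-0.2388 -0.3957  0.3202]
1638 lo/hi [[-0.0461, -0.0193, -0.0991], [-0.0115, -0.0155, -0.0583], [0.0334, 0.0146, -0.0209]]
side face slope dy/dz [-0.00039271 -0.01584658]
[259 353] [302 400]
```

View pics/side6.png

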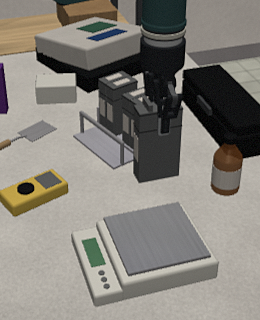

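The box hangs over the pan at crop (160,145). I'll check its upright tilt by its face edges.

```bash
python3 - <<'E'
from h import *
p0=arm.sense()["position"]
c=camera("side"); P=pts(c); d=P-p0
m=(abs(d[...,0])<.07)&(abs(d[...,1]+.016)<.006)&(d[...,2]<.03)&(d[...,2]>-.15)
Q=d[m]
for z in np.arange(-.105,.01,.01):
    q=Q[abs(Q[:,2]-z)<.005]
    if len(q)>5: print(round(z,3),len(q),np.round([q[:,0].min(),q[:,0].max()],4))
for x in np.arange(-.04,.031,.01):
    q=Q[abs(Q[:,0]-x)<.005]; print("x",round(x,3),"zmin",q[:,2].min().round(4))
r=cv2.minAreaRect((Q[(Q[:,2]<.02)][:,[0,2]]*1000).astype(np.float32)); print(r)
E
```

```text
-0.105 6 [-0.0421  0.0296]
-0.095 164 [-0.0456  0.0356]
-0.085 175 [-0.0459  0.0333]
-0.075 175 [-0.046   0.0345]
-0.065 183 [-0.0461  0.0332]
-0.055 186 [-0.046   0.0343]
-0.045 196 [-0.0458  0.0343]
-0.035 190 [-0.0465  0.0335]
-0.025 190 [-0.0466  0.0347]
-0.015 199 [-0.047   0.0338]
-0.005 194 [-0.0461  0.0344]
0.005 156 [-0.046   0.0353]
x -0.04 zmin -0.1006
x -0.03 zmin -0.0994
x -0.02 zmin -0.0994
x -0.01 zmin -0.101
x 0.0 zmin -0.0994
x 0.01 zmin -0.1004
x 0.02 zmin -0.1011
x 0.03 zmin -0.101
((-5.643550872802734, -40.47521209716797), (121.02521514892578, 83.0500259399414), 89.71809387207031)
```

The box is upright within 0.3°. Its centre is about 5 mm toward -x from the TCP and its foot about 0.101 m below it. I'll correct and descend.

Request:
step_arm([
  {"tx": -0.0045, "ty": 0.0028, "tz": 0.015, "ax": 0, "ay": -0.0028, "az": 0},
  {"tx": 0, "ty": 0, "tz": 0.03, "ax": 0, "ay": 0, "az": 0},
  {"tx": 0, "ty": 0, "tz": 0.035, "ax": 0, "ay": 0, "az": 0},
  {"tx": 0, "ty": 0, "tz": 0.03, "ax": 0, "ay": 0, "az": 0},
  {"tx": 0, "ty": 0, "tz": 0.02, "ax": 0, "ay": 0, "az": 0},
  {"tx": 0, "ty": 0, "tz": 0.01, "ax": 0, "ay": 0, "az": 0},
  {"tx": 0, "ty": 0, "tz": 0.005, "ax": 0, "ay": 0, "az": 0},
  {"tx": 0, "ty": 0, "tz": 0, "ax": 0, "ay": 0, "az": 0},
])

```text
t: 13.35
position: [0.5114, -0.2286, 0.1769]
eef_rot: [0.001, -0.001, 1.0, -0.0]
contact_force: [0.9, 0.5, -4.4]
grip_width: 0.033
grip_force: 61.3
```

Request:
step_arm([
  {"tx": 0, "ty": 0, "tz": 0.002, "ax": 0, "ay": 0, "az": 0},
  {"tx": 0, "ty": 0, "tz": 0.0015, "ax": 0, "ay": 0, "az": 0},
  {"tx": 0, "ty": 0, "tz": 0.001, "ax": 0, "ay": 0, "az": 0},
  {"tx": 0, "ty": 0, "tz": 0, "ax": 0, "ay": 0, "az": 0},
])

```text
t: 13.85
position: [0.511, -0.2289, 0.1721]
eef_rot: [0.0, -0.001, 1.0, -0.0]
contact_force: [-0.9, 0.3, -4.7]
grip_width: 0.0329
grip_force: 61.3
```

Request:
step_arm([
  {"tx": 0, "ty": -0.0025, "tz": 0.002, "ax": 0, "ay": 0, "az": 0},
  {"tx": 0, "ty": 0, "tz": 0.0015, "ax": 0, "ay": 0, "az": 0},
  {"tx": 0, "ty": 0, "tz": 0.001, "ax": 0, "ay": 0, "az": 0},
  {"tx": 0, "ty": 0, "tz": 0.001, "ax": 0, "ay": 0, "az": 0},
  {"tx": 0, "ty": 0, "tz": 0, "ax": 0, "ay": 0, "az": 0},
])

```text
t: 14.48
position: [0.511, -0.2313, 0.1664]
eef_rot: [0.0, -0.001, 1.0, -0.0]
contact_force: [0.3, 0.6, -3.6]
grip_width: 0.0333
grip_force: 61.3
```

Request:
step_arm([
  {"tx": 0, "ty": 0, "tz": 0.001, "ax": 0, "ay": 0, "az": 0},
  {"tx": 0, "ty": 0, "tz": 0, "ax": 0, "ay": 0, "az": 0},
])

```text
t: 14.72
position: [0.5112, -0.2314, 0.166]
eef_rot: [0.001, -0.001, 1.0, -0.0]
contact_force: [0.9, 0.4, -2.5]
grip_width: 0.0336
grip_force: 61.7
```

Request:
step_arm([
  {"tx": 0, "ty": 0, "tz": 0.0008, "ax": 0, "ay": 0, "az": 0},
  {"tx": 0, "ty": 0, "tz": 0, "ax": 0, "ay": 0, "az": 0},
])

```text
t: 14.98
position: [0.5114, -0.2314, 0.166]
eef_rot: [0.001, -0.001, 1.0, -0.001]
contact_force: [-0.7, 1.9, 2.2]
grip_width: 0.0332
grip_force: 62.1
```

The foot is on the pan, since the force changed from -4 to +2 N. Releasing.

Request:
step_arm([
  {"tx": 0, "ty": 0, "tz": 0, "ax": 0, "ay": 0, "az": 0},
  {"tx": 0, "ty": 0, "tz": 0, "ax": 0, "ay": 0, "az": 0},
], gripper=0.38, force=20)

```text
t: 15.22
position: [0.5115, -0.2313, 0.1659]
eef_rot: [0.001, -0.001, 1.0, -0.001]
contact_force: [-0.4, 1.8, 6.0]
grip_width: 0.0333
grip_force: 62.4
```

Request:
step_arm([
  {"tx": 0, "ty": 0, "tz": 0, "ax": 0, "ay": 0, "az": 0},
  {"tx": 0, "ty": 0, "tz": 0, "ax": 0, "ay": 0, "az": 0},
  {"tx": 0, "ty": 0, "tz": 0, "ax": 0, "ay": 0, "az": 0},
  {"tx": 0, "ty": 0, "tz": 0, "ax": 0, "ay": 0, "az": 0},
], gripper=1)

```text
t: 15.72
position: [0.511, -0.2314, 0.1645]
eef_rot: [0.0, -0.001, 1.0, -0.0]
contact_force: [-0.5, 0.5, -0.2]
grip_width: 0.0854
grip_force: 0.0
```

Request:
step_arm([
  {"tx": 0, "ty": 0, "tz": -0.015, "ax": 0, "ay": 0, "az": 0},
  {"tx": 0, "ty": 0, "tz": -0.03, "ax": 0, "ay": 0, "az": 0},
  {"tx": 0, "ty": 0, "tz": -0.04, "ax": 0, "ay": 0, "az": 0},
  {"tx": 0, "ty": 0, "tz": -0.04, "ax": 0, "ay": 0, "az": 0},
  {"tx": 0.02, "ty": 0, "tz": -0.04, "ax": 0, "ay": 0, "az": 0},
  {"tx": 0.05, "ty": 0, "tz": 0, "ax": 0, "ay": 0, "az": 0},
  {"tx": 0.05, "ty": 0, "tz": 0, "ax": 0, "ay": 0, "az": 0},
  {"tx": 0, "ty": 0, "tz": 0, "ax": 0, "ay": 0, "az": 0},
])

```text
t: 16.73
position: [0.3889, -0.2313, 0.332]
eef_rot: [0.002, 0.0, 1.0, -0.002]
contact_force: [0.2, -0.0, 0.4]
grip_width: 0.0856
grip_force: 0.0
```

```bash
python3 - <<'E'
from h import *
print(arm.sense()["t"],arm.sense()["position"])
for n in("side","top"):
    c=camera(n); P=pts(c); Z=P[...,2]
    b=(abs(Z-.214)<.006)&(abs(P[...,0]-.506)<.07)&(abs(P[...,1]+.23)<.06)
    print(n,"box top",b.sum(),np.median(Z[b]),cv2.minAreaRect((P[b][:,:2]*1000).astype(np.float32)))
    Q=P[...,:2]-C; X=Q@ex; Y=Q@ey
    fl=(abs(Z-.156)<.006)&(abs(Y)<.1)&(X>-.05)&(X<.045); print("others",fl.sum(),np.percentile(X[fl],[1,99]),np.percentile(Y[fl],[1,99]))
    bt=(Z>.08)&(Z<.17)&(abs(P[...,0]-.745)<.05)&(abs(P[...,1]+.058)<.05); print("bottle",P[bt].mean(0))
    cv2.imwrite(f"pics/{n}7.png",c["img"])
a=cv2.imread("pics/side7.png")[120:440,220:480]; b=cv2.imread("pics/top7.png")[140:320,220:500]
b=cv2.resize(b,(498,320)); cv2.imwrite("pics/final.png",np.hstack([a,b]))
E
```

```text
16.725 [ 0.3888668  -0.23134196  0.33203032]
side box top 530 0.21517539497703791 ((505.5829772949219, -231.01512145996094), (38.93956756591797, 81.39506530761719), 89.87834167480469)
others 915 [-0.04521671  0.03704414] [-0.08822467  0.08713349]
bottle [ 0.73888705 -0.0755587   0.1127461 ]
top box top 481 0.21355461967194614 ((509.3919677734375, -230.11422729492188), (35.55345153808594, 78.38552856445312), 89.10398864746094)
others 1852 [-0.03956575  0.03937677] [-0.08653659  0.08667935]
bottle [ 0.7421794 -0.0584873  0.1154271]
```

View pics/final.png

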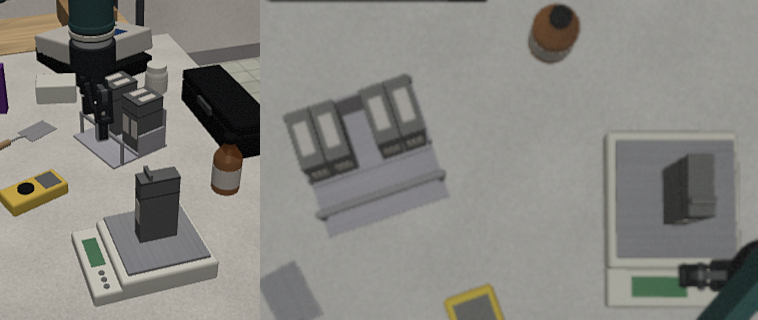

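The box stands upright in the middle of the pan, at (690,190) in the right-hand view, within about 3 mm of the pan's centre. The four others and the bottle have not moved.

```bash
python3 -c "
from bench import arm
print(arm.finish_job())"
```

```text
the job is handed in; nothing more can be done
None
```

The lip box was tipped until it leaned alone on the rail, lifted out, and set upright within about 3 mm of the pan's centre; the other four boxes and the bottle did not move, and the job was handed in at about 17 s.

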